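Load a sample cell and close the lapped chamber leaves

TASK

Lift the cell with the pink sample out of the slotted rack, stand it upright on the bare bench top and let go, then take it afresh by its other pair of sides and stand it in the saddle inside the measuring chamber, centred between the cheeks, with its clear faces square to the light path. Then shut the chamber light-tight: the blue rebated leaf first, fully down while the white leaf still stands open, and the white flanged leaf last, fully down so that its orange flange laps over the blue leaf's metal tongue. Leave the other two cells standing in the rack and do not disturb the amber bottle, timer or marker.

Things in the scene. Friction and masses are not known exactly. Their poses are not given: they have to be found in the camera images.
- cuvette_1: the sample cell with the pink sample: an upright open-topped square cell, 12.5 mm square over the outside and 45 mm tall, about 20 g. Origin at the centre of its underside, z up. Its clear (optical) faces are the two that look along its own x axis; the two along its own y axis are frosted. It starts upright in one of the three slots of the rack.
- cuvette_0: another cell of the same size, with a yellow sample, in the rack; stays there
- cuvette_2: another cell of the same size, empty, in the rack; stays there
- rack: white fixed rack, base 44 (x) x 124 (y) x 15 mm, origin at the centre of its underside. Three slots on it at y -36, 0, +36 mm; cells stand at z 15 mm. At +-y of each cell stands a metal cheek (18 mm between the two, 12 mm wide in x, 6 thick, 46 tall, flared tops to 51 mm above the base), so a cell can be gripped only on the sides that look along the rack's x: its clear faces.
- saddle (a point): centre of the saddle's floor in the chamber (8 mm above the bench), where the cell's underside shall stand. y is the light path, from the black lamp (+y) to the aluminium detector (-y). Two cheeks like the rack's (same sizes, with light windows) stand at +-y of the cell, so it can be held here only on the sides that look along the saddle's x: its frosted sides when the clear faces are right.
- chamber: fixed grey measuring chamber, open at the top, 124 (x) x 112 (y) mm outside, rim 70 mm high, walls 6 mm, inside 112 x 100 mm; origin at the centre of its underside. Lamp and detector stick out up to 28 mm at +-y, below 52 mm. Its axes are parallel to those of saddle.
- rebated (a joint): opening angle (rad) of the blue rebated leaf, 0 = shut, up to 2.25; hinged along the chamber's x at its +y rim. 120 mm long (x), 8 thick, it reaches 50 mm from the hinge and goes on as a thin bare-metal tongue (lowest 3.5 mm) to 62 mm. A stiff hinge (0.07 N m) holds it wherever it is left; 2 to 3 N near the edge moves it.
- flanged (a joint): opening angle (rad) of the white flanged leaf, 0 = shut, up to 2.25; hinged along the chamber's x at its -y rim. 120 mm long (x), 8 thick, it reaches 44 mm from the hinge and goes on as a thin orange flange (top 3.5 mm) to 56 mm, lapping the blue tongue by 10 mm when both are shut. Shut first, it holds the blue leaf about 7 mm up. Same stiff hinge.
- rebated_hinge (a point): middle of the blue leaf's hinge line: chamber x 0, y +54 mm, 70 mm above the bench. The shut leaf's underside is level with it, its outer face 8 mm higher. z is the leaf's outward normal (up when shut); the leaf runs along its own -y. A black knob, 16 mm across, 15 mm proud of the outer face, is 30 mm from the hinge at mid-length.
- flanged_hinge (a point): middle of the white leaf's hinge line, at chamber x 0, y -54 mm, 70 mm above the bench; the same, with the leaf along its own +y. Knob as on the blue leaf.
- bottle_amber: amber bottle with black cap, 52 mm across, 98 mm tall; leave alone
- timer: white bench timer, 62 x 62 x 18 mm, lying at the right; leave alone
- marker: red and white marker pen, 135 mm long, lying at the right; leave alone
Mind the look-alikes: they are no part of the job. There is more than one size of the rack; the job needs the middle-sized.

How it is judged:
By the outcome, as a careful person would: the job done as asked, in the order asked, and still so for the second after the job is handed in, with the robot touching nothing.
It also fails if it takes over 72 s, if anything falls off the work surface, if the arm or the gripper's body presses on something with over 40 N, if the wrist force passes 120 N, or if a joint passes its speed limit or range.

ROBOT

A 7-joint arm with a two-finger parallel gripper is mounted at the origin on a cart in front of the work surface, level with it; the furniture and walls round the work are solid. World frame = base frame: x ahead of the robot, y to its left, z up, the work surface at z = 0. Lengths are in mm, angles in rad, forces in N, time in s.
With the tool pointing down it reaches from about 425 to 875 mm from the base axis. Payload 8.4 kg.
Tool frame: the origin (TCP) lies at the centre of the arm's flange, where the gripper is bolted on; the fingertips stand 173 mm ahead of it and the grasp point (between the pads) lies 155 mm ahead of it (ctrl.nose_length is the distance from the TCP to the fingertips, in mm); z points along the fingers, y is the direction in which the jaws open and shut (so a half turn about z gives the same grasp; the last joint's range is limited). The gripper opens to 85 mm and grips with 20 to 120 N. Pads are 22 mm wide; open, the fingers measure 114 mm over their backs; the gripper's body (76 mm by 85 mm) begins 54 mm behind the grasp point. The pads swing forward as they close: fully open they stand 13 mm farther back than shut.
Start: joints at [-1.305, 0.333, 0.04, 1.465, -0.013, 1.343, -0.059], TCP at [231.899, 607.204, 404.708] pointing down, gripper open.
Joint ranges: [-2.58, 2.58], [-0.38, 2.09], [-1.3, 1.39], [0.25, 2.4], [-1.5, 4.64], [0.08, 2.09], [-2.65, 2.65]. Speed limits (rad/s): [2.22, 2.22, 2.79, 2.79, 3.14, 3.14, 3.14].

INTERFACE

Orientations are given as a unit quaternion [w, x, y, z].
In Python, from bench import ctrl, vision gives the robot as it stands. The module is installed in compiled form; this text tells all that it offers.
- The arm moves only by the shell command python3 -m creep 'ROWS'. ROWS is JSON, a list of rows, each a list of 3 entries, a list of its own where there are three numbers: the closure in counts, from 0 (fully open) to 255 (shut), then the shift along the tool's x, y, z as a fraction of full scale, then the turn, a rotation vector about the tool's x, y, z as a fraction of full scale. In form: [[claw, [tx, ty, tz], [rx, ry, rz]], ...]. A call has 1 to 8 rows; each row is the pose to reach, as a shift and turn from the pose commanded when the call began, along the tool's axes at that moment; what a row does not reach only later rows make up. Full scale, the value 1, is 0.25 m for a shift and 90 degrees for a turn. A row lasts 1/8 s, in which the tool goes at most 62.5 mm and 10.7 degrees, less where a joint would pass 70% of its speed; a pose out of reach is approached as far as the arm can. A call with a number of a shift or a turn outside -1 to 1 is refused whole. A call with a gripper value outside its range is refused whole. The fingers move at their own pace and stop on an object; the grip force is fixed at half the most. Time passes only in rows, so rows that repeat a pose let the fingers close. It gives the time, the measured TCP pose, the force and the opening at its end, in the units of the state.
- ctrl.get_obs(): the state, without advancing time (a new reading comes with each control period).
- vision.camera(name): name is "side" or "top" or "wrist"; returns (picture, depth): 384x512x3 uint8, blue, green, red; 384x512 float32, mm along the optical axis (not along the pixel's ray), 0 where there is no reading.
- vision.camera_model(name): a dict with "fx", "fy", "cx", "cy" (pixels), "R" (3x3) and "t" (3): a world point X has camera coordinates R X + t; the wrist camera has in their place "tool_from_camera" (4x4, takes a point from camera to tool coordinates, whose origin is the TCP and whose axes are the flange's). Camera axes: x right, y down, z forward; pixel columns grow to the right and rows downward; lengths in mm; the calibration is good to about 2 mm. A picture is of the moment at which its call begins: read the wrist's pose just before it. camera_model takes no time and is no camera call.
- ctrl.hand_in(): hands the job in, once; it reports no verdict.
The state is a dict: "time_s": time; "q": joint angles; "dq": joint speeds; "joint_torque": joint torques, N m; "position": TCP position; "orientation": TCP orientation; "force": force on the tool from outside, world axes, zero at the start; "wrist_torque": the same for the moment, N m; "opening": finger opening in mm.
Only numpy, scipy, OpenCV 4.12 (cv2) and the standard library are available. Lean on these libraries where they do the work, as an engineer would, in place of code of your own. Each camera call takes 0.05 s, during which the arm holds its last target. There are 200 camera calls.

## Working session

There is one attempt and no reset: what is moved stays moved. The work goes in short steps, Python scripts to look and compute and a shell command to move; the robot and the scene stay as the last step left them, time stands still between calls to the robot, and variables do not carry over. Pictures are saved under pics/ and viewed, about 8 in all and at most 12, crops included, and the job is handed in when it is done.

```bash
mkdir -p pics; ls; python3 - <<'E'
from bench import ctrl, vision
import cv2,numpy as np
o=ctrl.get_obs(); print(o['time_s'],o['position'],o['orientation'],o['opening'],ctrl.nose_length)
for n in('top','side','wrist'):
    p,d=vision.camera(n); cv2.imwrite(f'pics/{n}0.png',p); np.savez(f'pics/{n}0.npz',p=p,d=d)
    m=vision.camera_model(n); print(n,{k:np.round(v,3).tolist() for k,v in m.items()})
E
```

```text
pics
0.0 [231.83792113 607.06954232 403.77959284] [-9.69388271e-05  1.81378948e-01  9.83412919e-01 -8.35340862e-04] 85.50997378746813 173.4
top {'fx': 451.169, 'fy': 451.169, 'cx': 262.424, 'cy': 194.025, 'R': [[0.017, -1.0, 0.016], [-0.996, -0.018, -0.083], [0.083, -0.015, -0.996]], 't': [-159.331, 539.532, 1228.517]}
side {'fx': 416.217, 'fy': 416.217, 'cx': 251.844, 'cy': 197.769, 'R': [[0.909, -0.416, 0.008], [-0.174, -0.398, -0.901], [0.378, 0.818, -0.434]], 't': [-559.923, 103.713, 1050.222]}
wrist {'fx': 291.848, 'fy': 291.848, 'cx': 248.482, 'cy': 188.972, 'tool_from_camera': [[-0.0, -0.962, -0.274, 69.79], [1.0, 0.0, -0.0, 0.086], [0.0, -0.274, 0.962, 30.591], [0.0, 0.0, 0.0, 1.0]]}
```

View pics/top0.png

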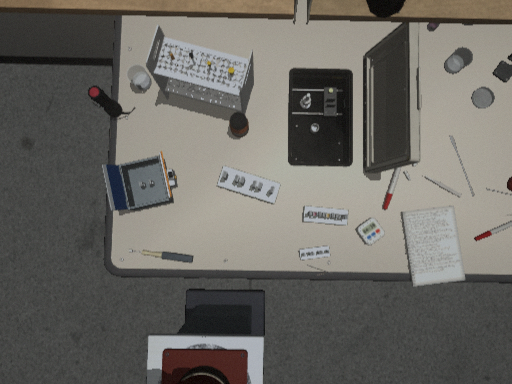

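View pics/side0.png

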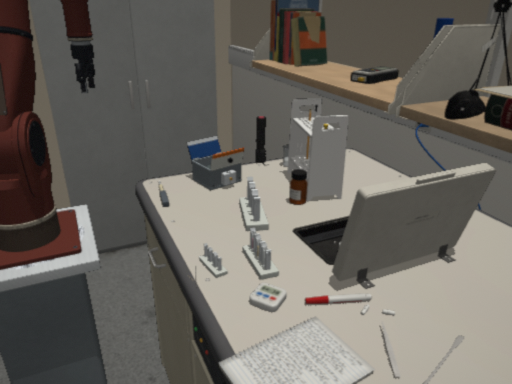

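The top view shows racks at about (248,184) large, (325,215) middle and (314,253) small, with the chamber at (147,185). I'll zoom in on the middle rack and the chamber.

```bash
python3 - <<'E'
import cv2,numpy as np
t=cv2.imread('pics/top0.png'); s=cv2.imread('pics/side0.png')
a=cv2.resize(t[195:235,295:365],None,fx=5.7,fy=5.7,interpolation=cv2.INTER_CUBIC)
b=cv2.resize(t[145:220,95:185],None,fx=4.4,fy=4.4,interpolation=cv2.INTER_CUBIC)
c=cv2.resize(s[225:280,235:285],None,fx=6,fy=6,interpolation=cv2.INTER_CUBIC)
d=cv2.resize(s[130:195,180:260],None,fx=5,fy=5,interpolation=cv2.INTER_CUBIC)
W=np.zeros((600,800,3),np.uint8)
for im,(y,x) in((a,(0,0)),(b,(0,400)),(c,(230,0)),(d,(330,400))):
    h=min(im.shape[0],600-y);w=min(im.shape[1],800-x);W[y:y+h,x:x+w]=im[:h,:w]
cv2.imwrite('pics/z1.png',W)
E
```

```text
(no output)
```

View pics/z1.png

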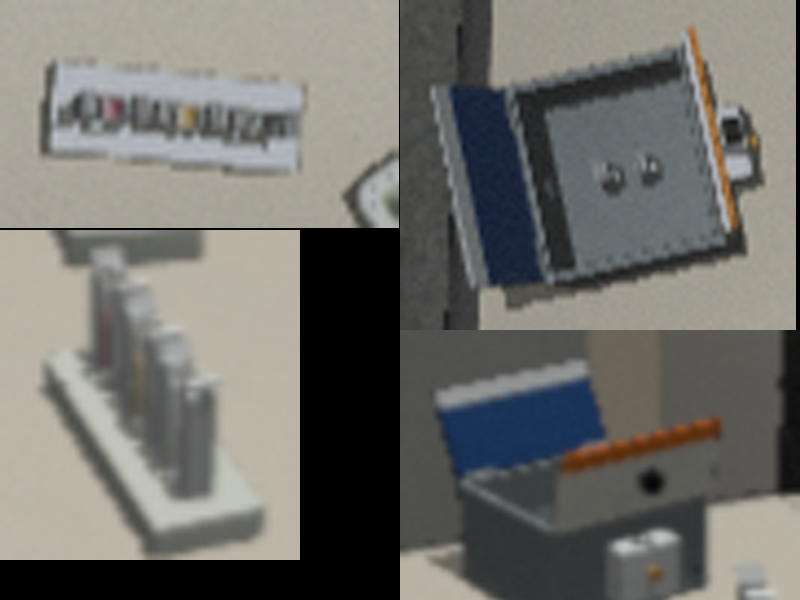

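The middle-sized rack holds pink in its +y (left) slot, yellow in the middle and empty on the right. The chamber has the blue leaf open at the left (+y) and the white leaf with its orange edge open at the right. Next I'll compute rough poses.

```bash
cat > h.py <<'E'
import numpy as np,cv2
from bench import ctrl,vision
from scipy.spatial.transform import Rotation as Ro
def Rt(o=None):
    o=o or ctrl.get_obs(); w,x,y,z=o['orientation']; return Ro.from_quat([x,y,z,w]).as_matrix(),np.array(o['position'])
def cam(n,o=None):
    m=vision.camera_model(n); 
    if n=='wrist':
        R,p=Rt(o); T=np.array(m['tool_from_camera']); A=R@T[:3,:3]; c=R@T[:3,3]+p
    else:
        A=np.array(m['R']).T; c=-A@np.array(m['t'])
    return m,A,c
def plane(n,uv,z,o=None):
    m,A,c=cam(n,o); uv=np.atleast_2d(uv).astype(float)
    r=np.c_[(uv[:,0]-m['cx'])/m['fx'],(uv[:,1]-m['cy'])/m['fy'],np.ones(len(uv))]@A.T
    return c+r*((z-c[2])/r[:,2])[:,None]
def proj(n,X,o=None):
    m,A,c=cam(n,o); q=(np.atleast_2d(X)-c)@A
    return np.c_[m['fx']*q[:,0]/q[:,2]+m['cx'],m['fy']*q[:,1]/q[:,2]+m['cy']]
def cloud(n,d,o=None):
    m,A,c=cam(n,o); v,u=np.mgrid[:384,:512]
    q=np.stack([(u-m['cx'])/m['fx']*d,(v-m['cy'])/m['fy']*d,d],-1); P=q@A.T+c; P[d==0]=np.nan; return P
def move(goal,yaw=None):
    """fractions to type for a TCP goal (world) and tool-yaw (angle of tool y in world, mod pi)"""
    R,p=Rt(); t=R.T@(np.array(goal)-p)/250
    R2=R
    if yaw is not None:
        a=np.arctan2(R[1,1],R[0,1]); k=(yaw-a+np.pi/2)%np.pi-np.pi/2
        y=np.array([np.cos(a+k),np.sin(a+k),0]); z=np.array([0,0,-1.]); R2=np.c_[np.cross(y,z),y,z]
    rv=Ro.from_matrix(R.T@R2).as_rotvec()/(np.pi/2)
    print('shift',np.round(t,4).tolist(),'turn',np.round(rv,4).tolist())
E
python3 - <<'E'
from h import *
f=np.load('pics/top0.npz');p=f['p'];d=f['d']
hsv=cv2.cvtColor(p,cv2.COLOR_BGR2HSV)
r=hsv[195:235,295:355]; m=((r[...,2]>150)&(r[...,1]<22)).astype(np.uint8)
m=cv2.morphologyEx(m,cv2.MORPH_CLOSE,np.ones((7,7)))
c=max(cv2.findContours(m,0,2)[0],key=cv2.contourArea)+np.array([295,195])
w=plane('top',c[:,0],15)[:,:2]
print('rack',cv2.minAreaRect(w.astype(np.float32)))
q=[(120,165.5),(128,209.8),(171,200.7),(161,156)]
print('chamber',plane('top',q,70).round(0))
P=cloud('top',d)
print(np.round([P[int(b),int(a)] for a,b in [(147,185),(112,187),(260,150)]],0))
for nm,lo,hi in (('pink',(160,50,50),(179,255,255)),('yel',(15,110,90),(35,255,255))):
    k=cv2.inRange(hsv,lo,hi); k[:200]=0;k[230:]=0;k[:,:300]=0;k[:,352:]=0
    ys,xs=np.nonzero(k); print(nm,len(xs),plane('top',[(xs.mean(),ys.mean())],40))
E
```

```text
rack ((489.0791015625, -324.538330078125), (108.9282455444336, 166.2935791015625), 0.9646034836769104)
chamber [[608. 233.  70.]
 [490. 207.  70.]
 [516.  94.  70.]
 [636. 125.  70.]]
[[ 563.  173.   11.]
 [ 546.  239.  111.]
 [ 670. -141.   -1.]]
pink 5 [[ 489.24037674 -293.17441267   40.        ]]
yel 1 [[ 486.60325304 -329.92103999   40.        ]]
```

```bash
python3 -c "
from h import *
move((400,390,402),np.radians(12.4))"
```

```text
shift [-0.9381, -0.5712, 0.0088] turn [-0.0008, 0.0005, 0.63]
```

```bash
python3 -m creep '[[0,[-0.9381,-0.5712,0.0088],[0,0,0.63]],[0,[-0.9381,-0.5712,0.0088],[0,0,0.63]],[0,[-0.9381,-0.5712,0.0088],[0,0,0.63]],[0,[-0.9381,-0.5712,0.0088],[0,0,0.63]],[0,[-0.9381,-0.5712,0.0088],[0,0,0.63]],[0,[-0.9381,-0.5712,0.0088],[0,0,0.63]],[0,[-0.9381,-0.5712,0.0088],[0,0,0.63]]]' && python3 -m creep '[[0,[-1,0.44,0],[0,0,0]],[0,[-1,0.44,0],[0,0,0]],[0,[-1,0.44,0],[0,0,0]],[0,[-1,0.44,0],[0,0,0]],[0,[-1,0.44,0],[0,0,0]],[0,[-1,0.44,0],[0,0,0]]]'
python3 - <<'E'
from h import *
o=ctrl.get_obs(); print(o['time_s'],o['position'],o['q'],np.degrees(np.arctan2(*Rt(o)[0][:2,1][::-1])))
p,d=vision.camera('wrist'); np.savez('pics/wch.npz',p=p,d=d,pos=o['position'],ori=o['orientation']); cv2.imwrite('pics/wch.png',p)
E
```

```text
time_s: 1.02
position: [400.1, 389.9, 402.3]
orientation: [-0.0, 0.627, 0.779, -0.0]
force: [-0.4, 0.7, 0.3]
opening: 85.1
time_s: 1.78
position: [561.9, 168.0, 402.3]
orientation: [0.0, 0.627, 0.779, -0.0]
force: [0.3, 0.9, 0.3]
opening: 85.3
1.775 [561.88211876 168.04638738 402.27440426] [-0.77984882  0.21480942  0.48465237  1.64960441 -0.10228325  1.30302583
 -0.06274179] 12.306346663908359
```

View pics/wch.png

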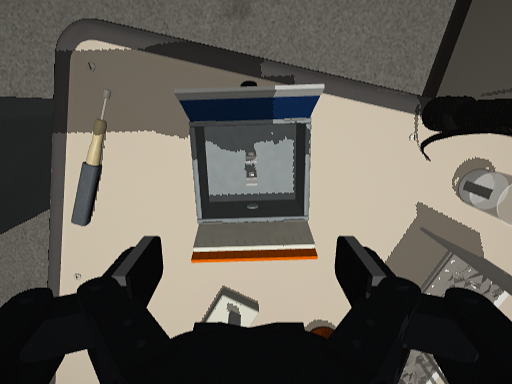

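The wrist view shows the chamber square on at u 190–310, v 120–220, with the blue leaf up the image, the white/orange leaf down it, and the saddle cheeks at (251,155) and (251,172). I'll fit it with the depth data.

```bash
cat > ch.py <<'E'
from h import *
f=np.load('pics/wch.npz'); o=dict(position=f['pos'],orientation=f['ori']); P=cloud('wrist',f['d'],o); p=f['p']
hsv=cv2.cvtColor(p,cv2.COLOR_BGR2HSV)
Z=P[...,2]; near=np.zeros(Z.shape,bool); near[80:270,165:335]=1
m=near&(Z>64)&(Z<75); ys,xs=np.nonzero(m&(np.indices(Z.shape)[0]>122)&(np.indices(Z.shape)[0]<222))
for v in (140,160,180,200):
    r=np.where(near[v]&(abs(Z[v]-70)<6))[0]; print(v,r.min(),r.max(),r, P[v,r.min()].round(1),P[v,r.max()].round(1))
for u in (205,225,275,295):
    r=np.where(near[:,u]&(abs(Z[:,u]-70)<8))[0]; print('col',u,r,P[r[0],u].round(1),P[r[-1],u].round(1))
# cheeks
c=near&(Z>35)&(Z<66); c[:145]=0;c[190:]=0;c[:,:235]=0;c[:,270:]=0
n,l,s,ce=cv2.connectedComponentsWithStats(c.astype(np.uint8))
for i in range(1,n):
    if s[i,4]>8: q=P[l==i]; print('cheek',s[i],q.mean(0).round(1),q.min(0).round(1),q.max(0).round(1))
print(P[155:180:1,251].round(1).tolist())
for nm,lo,hi in(('blue',(100,120,40),(130,255,255)),('or',(5,150,120),(18,255,255))):
    k=(cv2.inRange(hsv,lo,hi)>0)&near; q=P[k]; q=q[~np.isnan(q[:,0])]; print(nm,len(q),q[q[:,2].argmin()].round(0),q[q[:,2].argmax()].round(0),q.mean(0).round(1))
E
python3 ch.py
```

```text
140 190 310 [190 191 192 193 194 195 196 304 305 306 307 308 309 310] [495.2 189.7  68.4] [615.9 216.1  69.3]
160 192 309 [192 193 194 195 196 197 198 304 305 306 307 308 309] [500.8 169.9  70.2] [620.6 195.7  68.7]
180 194 309 [194 195 196 197 198 199 303 304 305 306 307 308 309] [506.3 148.9  69.8] [626.4 174.9  68.9]
200 196 308 [196 197 198 199 200 201 303 304 305 306 307 308] [512.2 127.6  70.7] [630.9 153.4  70.5]
col 205 [119 120 121 122 123 124 125 216 217 218 219 220 221 222 223 224 225] [507.6 214.3  75.6] [527.2 103.4  76.4]
col 225 [118 119 120 121 122 123 124 216 217 218 219 220 221 222 223 224] [526.8 219.5  76.8] [548.3 108.8  75.6]
col 275 [117 118 119 120 121 122 123 214 215 216 217 218 219 220 221 222 223] [574.6 230.9  76.4] [601.1 122.3  77.2]
col 295 [116 117 118 119 120 121 122 213 214 215 216 217 218 219 220 221 222] [593.8 236.   74.8] [622.  128.   77.1]
cheek [246 154  11   8  80] [561.1 182.8  55.7] [555.4 178.1  39.1] [567.4 186.3  61.7]
cheek [246 174  11  11 114] [566.6 159.   54.1] [560.5 153.9  37.1] [572.9 163.   60.7]
[[560.9, 184.5, 47.5], [560.7, 185.1, 57.7], [560.9, 184.3, 59.1], [561.0, 183.4, 60.3], [561.4, 182.1, 58.7], [561.7, 180.6, 56.6], [562.0, 179.3, 55.1], [564.5, 169.6, 8.1], [564.9, 168.2, 7.1], [565.1, 167.1, 8.2], [565.3, 166.0, 9.1], [565.7, 164.4, 7.4], [565.9, 163.4, 8.5], [566.2, 162.0, 7.7], [566.3, 161.3, 10.8], [566.3, 161.3, 16.6], [566.2, 161.3, 22.4], [566.5, 160.3, 23.2], [566.7, 159.1, 23.6], [567.0, 157.9, 23.6], [566.2, 160.9, 42.1], [566.0, 161.5, 49.9], [566.0, 161.3, 53.8], [566.2, 160.3, 54.3], [566.4, 159.4, 55.2]]
blue 2538 [534. 219.  68.] [548. 243. 115.] [550.7 234.4  95.2]
or 433 [607.  32.  -1.] [598. 107. 126.] [583.5  92.5 109.4]
```

```bash
cat >> ch.py <<'E'
print('----')
th=np.radians(14.2); X=P[...,0]*np.cos(th)+P[...,1]*np.sin(th); Y=-P[...,0]*np.sin(th)+P[...,1]*np.cos(th)
for v in range(151,184): print(v,*['%.0f,%.1f,%.0f'%(X[v,u],Y[v,u],Z[v,u]) for u in (247,249,251,253,255)])
for u in (215,235,265,285):
    print(u,[(v,round(float(Y[v,u]),1),round(float(Z[v,u]))) for v in list(range(114,126))+list(range(210,226))])
E
python3 ch.py | sed '1,/----/d'
```

```text
151 584,41.3,16 587,41.4,18 589,41.3,17 592,41.2,18 594,41.3,18
152 584,41.7,27 587,41.0,23 589,41.2,25 592,41.2,25 594,41.4,28
153 584,41.3,32 587,39.9,24 589,39.8,23 592,40.3,27 594,41.3,34
154 585,41.5,41 587,38.7,24 589,38.9,25 592,38.5,24 594,41.3,41
155 585,41.5,48 587,41.5,48 589,41.3,47 591,41.4,49 593,41.5,50
156 585,42.2,59 587,42.0,58 589,41.9,58 591,42.1,59 593,42.0,59
157 585,41.4,60 587,41.5,61 589,41.1,59 591,41.0,59 593,40.9,59
158 585,40.0,59 587,40.1,59 589,40.2,60 591,40.4,62 593,39.9,60
159 585,39.2,60 587,38.6,57 589,38.8,59 591,38.7,58 593,38.3,57
160 584,37.3,56 587,37.1,55 589,37.3,57 591,37.1,56 593,36.9,55
161 584,36.1,55 587,35.8,54 589,35.9,55 591,35.6,54 593,35.7,55
162 584,26.2,9 586,26.1,8 589,25.9,8 591,25.6,7 594,25.7,8
163 584,24.8,8 586,24.7,8 589,24.5,7 591,24.7,9 594,24.5,8
164 584,23.6,9 586,23.4,8 589,23.4,8 591,23.1,7 594,23.0,7
165 584,22.5,10 586,22.3,9 589,22.3,9 591,21.9,8 594,22.1,9
166 584,21.0,8 586,21.1,9 589,20.7,7 591,20.4,6 594,20.7,8
167 584,19.6,8 586,19.8,9 589,19.6,9 591,19.6,9 594,19.1,7
168 584,18.2,7 586,18.3,8 589,18.1,8 591,
[... 2259 characters left out ...]
.8, 63), (215, -23.9, 65), (216, -23.4, 70), (217, -24.9, 69), (218, -25.9, 69), (219, -26.3, 71), (220, -27.7, 71), (221, -28.2, 73), (222, -28.5, 75), (223, -29.2, 76), (224, -29.6, 78), (225, -29.8, 80)]
285 [(114, 85.6, 82), (115, 84.6, 79), (116, 83.5, 76), (117, 82.5, 75), (118, 81.5, 73), (119, 80.5, 73), (120, 79.3, 69), (121, 78.4, 70), (122, 77.4, 71), (123, 72.7, 9), (124, 71.5, 9), (125, 70.3, 9), (210, -23.5, 52), (211, -23.9, 55), (212, -23.5, 59), (213, -23.3, 63), (214, -23.7, 65), (215, -23.6, 68), (216, -24.0, 70), (217, -24.7, 71), (218, -26.4, 70), (219, -26.9, 72), (220, -27.3, 73), (221, -28.0, 75), (222, -29.0, 75), (223, -29.2, 77), (224, -29.6, 79), (225, -29.7, 82)]
```

```bash
python3 -c "
from h import *
move((545,-60,340),np.radians(-4))"
```

```text
shift [-0.8839, -0.2607, 0.249] turn [-0.0004, 0.0001, 0.1826]
```

```bash
python3 -m creep '[[0,[-0.884,-0.26,0.25],[0,0,0.183]],[0,[-0.884,-0.26,0.25],[0,0,0.183]],[0,[-0.884,-0.26,0.25],[0,0,0.183]],[0,[-0.884,-0.26,0.25],[0,0,0.183]],[0,[-0.884,-0.26,0.25],[0,0,0.183]]]' >/dev/null && python3 -m creep '[[0,[-0.946,-0.162,0.1],[0,0,0]],[0,[-0.946,-0.162,0.1],[0,0,0]],[0,[-0.946,-0.162,0.1],[0,0,0]],[0,[-0.946,-0.162,0.1],[0,0,0]],[0,[-0.946,-0.162,0.1],[0,0,0]],[0,[-0.946,-0.162,0.1],[0,0,0]]]'
cat > look.py <<'E'
import sys
from h import *
o=ctrl.get_obs(); print(o['time_s'],o['position'].round(1),'yaw',np.degrees(np.arctan2(*Rt(o)[0][:2,1][::-1])).round(2))
p,d=vision.camera('wrist'); np.savez(f'pics/{sys.argv[1]}.npz',p=p,d=d,pos=o['position'],ori=o['orientation']); cv2.imwrite(f'pics/{sys.argv[1]}.png',p)
E
python3 look.py wr
```

```text
time_s: 3.2
position: [489.2, -291.1, 314.8]
orientation: [-0.0, 0.731, 0.683, 0.0]
force: [1.8, 0.3, -0.3]
opening: 85.3
3.2 [ 489.2 -291.1  314.8] yaw -3.9
```

View pics/wr.png

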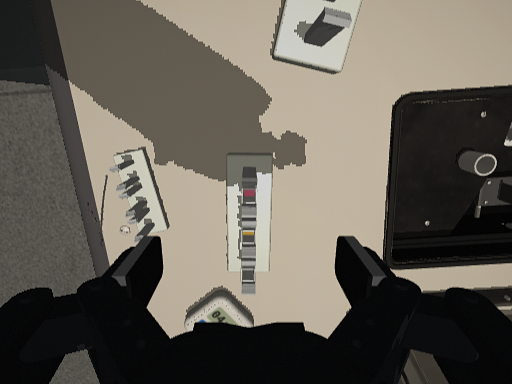

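The wrist view shows the middle rack at u 227–272, v 153–272. Pink is near (249,193) and yellow near (248,234).

```bash
cat > rk.py <<'E'
from h import *
f=np.load('pics/wr.npz'); o=dict(position=f['pos'],orientation=f['ori']); P=cloud('wrist',f['d'],o); Z=P[...,2]
L,Rr=[],[]
for v in range(165,262,4):
    r=np.where((abs(Z[v]-15)<4))[0]; r=r[(r>215)&(r<285)]; L.append(P[v,r.min()]);Rr.append(P[v,r.max()])
L=np.array(L);Rr=np.array(Rr)
for q in(L,Rr,(L+Rr)/2): c=np.polyfit(q[:,1],q[:,0],1); print('yaw',-np.degrees(np.arctan(c[0])).round(2),c.round(3))
yaw=-np.arctan(c[0]); C,S=np.cos(yaw),np.sin(yaw)
X=P[...,0]*C+P[...,1]*S; Y=-P[...,0]*S+P[...,1]*C
print('xmid',((L+Rr)/2@[C,S,0]).mean())
for u in (232,238,266): r=np.where(abs(Z[:,u]-15)<4)[0]; r=r[(r>140)&(r<280)]; print(u,Y[r.min(),u].round(1),Y[r.max(),u].round(1))
for v in range(164,228): print(v,*['%.0f,%.1f,%.0f'%(X[v,u],Y[v,u],Z[v,u]) for u in (246,249,252)],f['p'][v,249])
m=(Z>50)&(Z<70); m[:160]=0;m[295:]=0;m[:,:235]=0;m[:,265:]=0
print('tops x',X[m].min(),X[m].max())
E
python3 rk.py
```

```text
yaw -4.4 [7.70000e-02 4.90119e+02]
yaw -4.5 [7.90000e-02 5.33823e+02]
yaw -4.45 [7.80000e-02 5.11973e+02]
xmid 510.42762567131484
232 -225.7 -348.5
238 -225.7 -347.9
266 -225.5 -348.6
164 508,-234.6,17 510,-234.7,16 513,-234.9,14 [100 111 112]
165 508,-235.9,14 510,-236.0,14 513,-235.9,14 [102 113 114]
166 508,-236.2,18 510,-236.4,17 513,-236.2,17 [85 93 94]
167 508,-236.4,22 510,-236.4,22 513,-236.2,22 [62 65 65]
168 508,-236.0,28 510,-236.5,25 513,-236.3,26 [59 60 61]
169 508,-236.5,30 510,-236.5,30 513,-236.5,30 [59 61 61]
170 508,-236.3,35 510,-236.4,34 513,-236.3,35 [60 62 62]
171 508,-236.4,38 510,-236.1,40 513,-236.2,39 [60 62 62]
172 508,-236.4,43 510,-236.6,41 513,-236.4,42 [60 62 62]
173 508,-236.4,46 510,-236.2,47 513,-236.4,46 [60 62 63]
174 508,-236.4,50 510,-236.4,50 513,-236.4,50 [60 62 63]
175 508,-236.2,55 510,-236.3,54 513,-236.5,53 [59 62 62]
176 508,-236.5,57 510,-236.3,57 513,-236.3,57 [59 61 61]
177 508,-235.3,65 510,-235.0,66 513,-234.9,67 [67 71 71]
178 508,-235.8,67 510,-235.7,67 513,-235.5,68 [89 92 93]
179 508,-236.3,68 510,-236.7,66 513,-236.2,68 [ 96 100 
[... 2170 characters left out ...]
0 180]
217 508,-272.7,54 511,-272.5,54 513,-272.5,54 [126 130 130]
218 508,-272.0,58 511,-272.1,58 513,-272.2,57 [53 54 55]
219 508,-272.4,59 511,-272.8,58 513,-272.8,58 [55 57 58]
220 508,-273.0,60 511,-272.7,61 513,-272.7,60 [68 70 71]
221 508,-271.3,66 511,-271.4,66 513,-271.3,66 [136 141 140]
222 508,-271.8,67 511,-271.7,67 513,-272.0,67 [169 174 174]
223 508,-273.1,66 511,-273.0,66 513,-272.8,67 [165 171 171]
224 508,-273.3,68 511,-273.0,68 513,-273.5,67 [161 166 166]
225 508,-275.6,64 511,-275.0,66 513,-275.6,64 [145 150 150]
226 508,-277.3,62 511,-277.9,61 513,-277.8,61 [131 136 136]
227 508,-281.3,55 511,-280.7,56 513,-281.2,55 [100 105 105]
tops x 503.9195725051251 516.4035488450453
```

```bash
python3 -c "
from h import *
move((489.3,-290.0,198),np.radians(-4.45))"; python3 -m creep '[[0,[0,0,0],[0,0,0]]]'; python3 -c "
from h import *
move((489.3,-290.0,198),np.radians(-4.45))"
```

```text
shift [0.0024, -0.0004, 0.4675] turn [0.0, -0.0007, 0.0068]
time_s: 3.38
position: [489.0, -291.2, 315.1]
orientation: [-0.0, 0.731, 0.683, 0.0]
force: [0.1, -0.0, -0.9]
opening: 85.5
shift [0.0045, 0.0006, 0.4682] turn [0.0001, -0.0005, 0.0066]
```

```bash
python3 -m creep '[[0,[0.004,0,0.3],[0,0,0.0066]],[0,[0.004,0,0.468],[0,0,0.0066]],[0,[0.004,0,0.468],[0,0,0.0066]],[0,[0.004,0,0.468],[0,0,0.0066]],[120,[0.004,0,0.468],[0,0,0.0066]],[200,[0.004,0,0.468],[0,0,0.0066]],[200,[0.004,0,0.468],[0,0,0.0066]]]';  python3 -m creep '[[255,[0,0,0],[0,0,0]],[255,[0,0,0],[0,0,0]],[255,[0,0,0],[0,0,0]],[255,[0,0,0],[0,0,0]]]'
```

```text
time_s: 4.25
position: [488.2, -292.3, 198.9]
orientation: [0.001, 0.735, 0.678, 0.0]
force: [-0.4, 0.6, -0.9]
opening: 32.4
time_s: 4.75
position: [488.7, -292.3, 198.5]
orientation: [0.001, 0.735, 0.678, 0.0]
force: [6.2, 0.5, 2.9]
opening: 12.0
```

```bash
python3 -m creep '[[255,[0,0,-0.1],[0,0,0]],[255,[0,0,-0.2],[0,0,0]],[255,[0,0,-0.3],[0,0,0]],[255,[0,0,-0.4],[0,0,0]],[255,[0,0,-0.4],[0,0,0]]]'; python3 look.py lift; python3 -c "
from h import *
move((455,-130,270),np.radians(-4.45))"
```

```text
time_s: 5.38
position: [487.7, -292.8, 299.1]
orientation: [0.001, 0.736, 0.678, 0.0]
force: [0.4, -0.3, -0.9]
opening: 12.3
5.375 [ 487.7 -292.8  299.1] yaw -4.7
shift [0.6368, -0.1826, 0.112] turn [-0.0002, -0.0001, -0.0026]
```

View pics/lift.png

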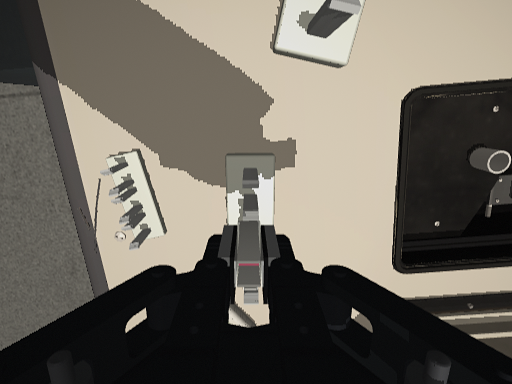

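The pink cell is held between the pads at about (249,255), and the other cells are still standing in the rack.

```bash
python3 -c "
from h import *
print(plane('top',[(217,185),(274,203),(280,183),(222,166),(193,258)],15).round(0))"
python3 -m creep '[[255,[0.637,-0.183,0.1],[0,0,0]],[255,[0.637,-0.183,0.1],[0,0,0]],[255,[0.637,-0.183,0.1],[0,0,0]],[255,[0.637,-0.183,0.1],[0,0,0]],[255,[0.637,-0.183,0.1],[0,0,0]]]'
```

```text
[[ 566.  -23.   15.]
 [ 518. -183.   15.]
 [ 575. -199.   15.]
 [ 620.  -35.   15.]
 [ 363.   38.   15.]]
time_s: 6.05
position: [455.0, -130.2, 272.5]
orientation: [-0.0, 0.735, 0.678, -0.001]
force: [-0.5, 0.1, 0.7]
opening: 12.1
```

```bash
python3 -m creep '[[255,[0,0,0.17],[0,0,0]],[255,[0,0,0.3],[0,0,0]],[255,[0,0,0.34],[0,0,0]],[255,[0,0,0.35],[0,0,0]],[255,[0,0,0.35],[0,0,0]]]';python3 -m creep '[[255,[0,0,0.004],[0,0,0]],[255,[0,0,0.004],[0,0,0]]]'
```

```text
time_s: 6.68
position: [455.8, -130.3, 186.4]
orientation: [0.0, 0.736, 0.677, 0.0]
force: [0.1, 0.0, -0.8]
opening: 12.3
time_s: 6.92
position: [455.6, -129.8, 185.1]
orientation: [0.0, 0.735, 0.678, 0.0]
force: [-1.0, 0.3, -0.1]
opening: 12.6
```

```bash
for i in 1 2; do python3 -m creep '[[255,[0,0,0.004],[0,0,0]],[255,[0,0,0.004],[0,0,0]]]' | egrep 'pos|force'; done
```

```text
position: [455.3, -129.8, 183.6]
force: [0.1, -1.1, -1.1]
position: [455.5, -130.0, 183.3]
force: [-6.5, 1.9, 16.4]
```

```bash
python3 -m creep '[[255,[0,0,-0.003],[0,0,0]],[170,[0,0,-0.003],[0,0,0]],[120,[0,0,-0.003],[0,0,0]],[100,[0,0,-0.003],[0,0,0]],[100,[0,0,-0.003],[0,0,0]],[100,[0,0,-0.15],[0,0,0]],[60,[0,0,-0.4],[0,0,0]],[60,[0,0,-0.44],[0,0,0]]]'; python3 look.py stand;  python3 - <<'E'
from h import *
f=np.load('pics/stand.npz'); o=dict(position=f['pos'],orientation=f['ori']); P=cloud('wrist',f['d'],o)
m=(P[...,2]>20)&(P[...,2]<60)&(np.hypot(P[...,0]-455,P[...,1]+130)<40)
ys,xs=np.nonzero(m);print(len(xs),xs.min(),xs.max(),ys.min(),ys.max()); q=P[m]
t=q[(q[:,2]>41)&(q[:,2]<50)][:,:2]; r=cv2.minAreaRect(t.astype(np.float32)); print(q.max(0),r)
print(np.c_[q[::25]].round(0).tolist()[:20])
cv2.imwrite('pics/standz.png',cv2.resize(f['p'][80:260,160:340],None,fx=3,fy=3))
E
```

```text
time_s: 8.43
position: [456.5, -130.5, 296.1]
orientation: [0.002, 0.735, 0.678, 0.002]
force: [-0.5, -0.0, 0.1]
opening: 65.0
8.425 [ 456.5 -130.5  296.1] yaw -4.69
358 237 252 179 201
[ 461.60500719 -120.5547881    46.57749081] ((454.8503723144531, -127.22488403320312), (12.535178184509277, 11.937870025634766), 85.18795776367188)
[[450.0, -121.0, 21.0], [459.0, -122.0, 24.0], [456.0, -121.0, 32.0], [452.0, -121.0, 38.0], [459.0, -122.0, 40.0], [454.0, -122.0, 45.0], [461.0, -123.0, 47.0], [455.0, -128.0, 31.0], [450.0, -132.0, 23.0], [457.0, -131.0, 30.0], [451.0, -133.0, 30.0], [459.0, -133.0, 34.0], [453.0, -132.0, 40.0], [460.0, -132.0, 45.0], [455.0, -133.0, 46.0]]
```

View pics/standz.png

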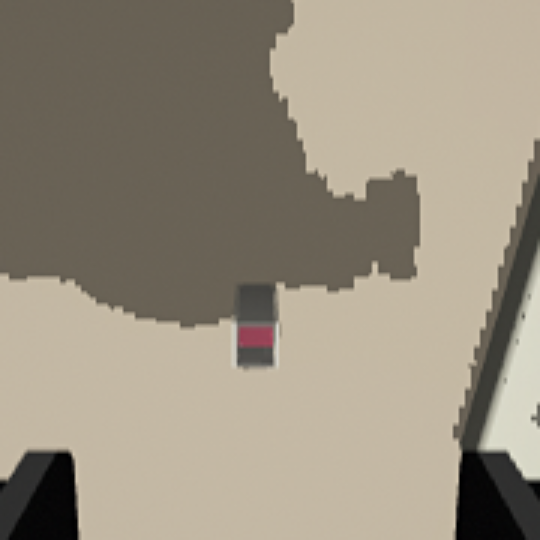

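The cell stands upright at (454.9,-127.2), released, with its pink top at about (249,190). I'll rotate 90° above it and re-measure.

```bash
cat > mv.py <<'E'
import sys
from h import *
a=[float(x) for x in sys.argv[1:]]; move(a[:3],np.radians(a[3]))
E
python3 mv.py 454.9 -127.2 296 85.2
```

```text
shift [0.0113, -0.0063, -0.0024] turn [0.0031, 0.0018, -0.9985]
```

```bash
python3 -m creep '[[100,[0.011,-0.006,0],[0,0,-0.9985]],[100,[0.011,-0.006,0],[0,0,-0.9985]],[100,[0.011,-0.006,0],[0,0,-0.9985]],[100,[0.011,-0.006,0],[0,0,-0.9985]],[100,[0.011,-0.006,0],[0,0,-0.9985]],[100,[0.011,-0.006,0],[0,0,-0.9985]],[100,[0.011,-0.006,0],[0,0,-0.9985]],[100,[0.011,-0.006,0],[0,0,-0.9985]]]';python3 -m creep '[[100,[0,0,0],[0,0,0]],[100,[0,0,0],[0,0,0]]]'; python3 look.py st2;  cat > st.py <<'E'
import sys
from h import *
f=np.load(f'pics/{sys.argv[1]}.npz'); o=dict(position=f['pos'],orientation=f['ori']); P=cloud('wrist',f['d'],o)
m=(P[...,2]>20)&(P[...,2]<60)&(np.hypot(P[...,0]-455,P[...,1]+127)<40)
q=P[m]; t=q[(q[:,2]>41)&(q[:,2]<50)][:,:2]; print(len(t),cv2.minAreaRect(t.astype(np.float32)),ctrl.get_obs()['q'].round(2))
E
python3 st.py st2; python3 mv.py 454.9 -127.2 182.5 85.2
```

```text
time_s: 9.48
position: [453.6, -126.7, 291.1]
orientation: [-0.001, 0.073, 0.997, -0.0]
force: [-0.5, 0.3, -0.2]
opening: 52.2
time_s: 9.72
position: [453.8, -126.9, 291.9]
orientation: [-0.001, 0.078, 0.997, -0.0]
force: [0.2, -0.8, 0.2]
opening: 52.0
9.725 [ 453.8 -126.9  291.9] yaw 81.02
142 ((454.45977783203125, -127.85663604736328), (12.462538719177246, 12.908742904663086), 84.24822998046875) [-0.48  0.06  0.69  2.05 -0.04  1.05  1.64]
shift [-0.0045, -0.0005, 0.4381] turn [-0.0001, -0.0005, -0.0459]
```

```bash
python3 -m creep '[[100,[-0.0037,-0.0027,0],[0,0,-0.042]],[100,[-0.0037,-0.0027,0.2],[0,0,-0.042]],[100,[-0.0037,-0.0027,0.4],[0,0,-0.042]],[100,[-0.0037,-0.0027,0.438],[0,0,-0.042]],[100,[-0.0037,-0.0027,0.438],[0,0,-0.042]],[100,[-0.0037,-0.0027,0.438],[0,0,-0.042]]]'; python3 mv.py 454.6 -127.7 182.5 84.8
```

```text
time_s: 10.52
position: [455.8, -128.0, 184.7]
orientation: [0.001, 0.043, 0.999, 0.0]
force: [0.7, 0.3, 0.3]
opening: 52.0
shift [0.0049, 0.0007, 0.0088] turn [0.0002, 0.0017, 0.0025]
```

Well centred. I'll close slowly.

```bash
python3 -m creep '[[150,[0.003,0,0.008],[0,0,0]],[180,[0.003,0,0.008],[0,0,0]],[190,[0.003,0,0.008],[0,0,0]],[200,[0.003,0,0.008],[0,0,0]],[210,[0.003,0,0.008],[0,0,0]],[220,[0.003,0,0.008],[0,0,0]],[235,[0.003,0,0.008],[0,0,0]],[255,[0.003,0,0.008],[0,0,0]]]';python3 -m creep '[[255,[0,0,0],[0,0,0]],[255,[0,0,0],[0,0,0]]]';python3 -m creep '[[255,[0,0,-0.2],[0,0,0]],[255,[0,0,-0.4],[0,0,0]],[255,[0,0,-0.5],[0,0,0]],[255,[0,0,-0.5],[0,0,0]]]'; python3 mv.py 563.8 169.9 310 14.2
```

```text
time_s: 11.52
position: [454.1, -127.7, 181.1]
orientation: [-0.0, 0.043, 0.999, 0.0]
force: [-1.3, 1.0, 4.6]
opening: 12.4
time_s: 11.78
position: [454.1, -127.7, 181.1]
orientation: [-0.0, 0.043, 0.999, 0.0]
force: [-1.3, -0.0, 5.8]
opening: 12.3
time_s: 12.28
position: [454.8, -127.8, 307.6]
orientation: [0.002, 0.043, 0.999, 0.0]
force: [-0.5, -0.3, -0.5]
opening: 12.5
shift [-0.3322, 1.2238, -0.0071] turn [0.002, 0.0017, 0.7875]
```

```bash
python3 mv.py 530 20 340 14.2; python3 -c "
from h import *
# cell in hand: nothing to see yet
print(ctrl.get_obs()['q'].round(2))"
```

```text
shift [-0.2495, 0.6149, -0.128] turn [0.002, 0.0017, 0.7875]
[-0.52  0.03  0.72  2.04 -0.03  1.08  1.7 ]
```

```bash
python3 -m creep '[[255,[-0.05,0.12,-0.128],[0,0,0.2]],[255,[-0.25,0.615,-0.128],[0,0,0.7875]],[255,[-0.25,0.615,-0.128],[0,0,0.7875]],[255,[-0.25,0.615,-0.128],[0,0,0.7875]],[255,[-0.25,0.615,-0.128],[0,0,0.7875]],[255,[-0.25,0.615,-0.128],[0,0,0.7875]],[255,[-0.25,0.615,-0.128],[0,0,0.7875]],[255,[-0.25,0.615,-0.128],[0,0,0.7875]]]' | grep pos; python3 -m creep '[[255,[0.548,0.279,0],[0,0,0]],[255,[0.548,0.279,0],[0,0,0]],[255,[0.548,0.279,0],[0,0,0]],[255,[0.548,0.279,0],[0,0,0]],[255,[0.548,0.279,0],[0,0,0]]]'; python3 look.py over; python3 mv.py 563.8 169.9 260 14.2; python3 - <<'E'
from h import *
f=np.load('pics/over.npz');d=f['d']; m=vision.camera_model('wrist'); T=np.array(m['tool_from_camera']); v,u=np.mgrid[:384,:512]
Q=np.stack([(u-m['cx'])/m['fx']*d,(v-m['cy'])/m['fy']*d,d],-1)@T[:3,:3].T+T[:3,3]
for vv in range(225,310,6): print(vv,[Q[vv,uu].round(1).tolist() for uu in (244,249,254)],f['p'][vv,249])
cv2.imwrite('pics/overz.png',cv2.resize(f['p'][130:330,160:340],None,fx=3,fy=3))
E
```

```text
position: [529.4, 20.2, 336.7]
time_s: 13.9
position: [563.7, 168.5, 337.5]
orientation: [0.0, 0.615, 0.789, -0.001]
force: [-0.4, -0.3, 0.1]
opening: 12.2
13.9 [563.7 168.5 337.5] yaw 14.16
shift [0.0071, 0.002, 0.311] turn [-0.0004, 0.0005, -0.0011]
225 [[-46.9, -4.7, 305.7], [-47.5, 0.4, 307.1], [-46.7, 5.4, 305.2]] [72 74 67]
231 [[5.6, -2.6, 173.8], [5.3, 0.1, 174.3], [5.4, 2.8, 174.1]] [157 156 169]
237 [[6.0, -2.5, 165.5], [5.3, 0.1, 167.0], [5.4, 2.6, 166.8]] [154 156 168]
243 [[5.7, -2.4, 159.5], [5.8, 0.1, 159.2], [5.2, 2.5, 160.5]] [154 157 171]
249 [[6.1, -2.3, 152.4], [5.0, 0.0, 154.5], [5.8, 2.4, 153.1]] [78 78 93]
255 [[5.2, -2.2, 148.6], [5.3, 0.0, 148.3], [6.1, 2.2, 146.9]] [ 91  89 115]
261 [[5.4, -2.1, 142.9], [5.6, 0.0, 142.6], [5.4, 2.2, 142.8]] [105 101 136]
267 [[5.7, -2.0, 137.5], [5.2, 0.0, 138.3], [6.0, 2.1, 137.1]] [105 101 137]
273 [[-6.0, -2.3, 151.8], [-5.9, 0.0, 151.6], [-5.2, 2.4, 150.5]] [113 110 150]
279 [[-5.3, -2.2, 145.8], [-5.7, 0.0, 146.4], [-6.3, 2.3, 147.2]] [ 99 107 107]
285 [[-6.1, -2.2, 142.4], [-5.3, 0.0, 141.3], [-5.9, 2.2, 142.1]] [136 147 150]
291 [[-5.9, -2.1, 137.8], [-5.7, 0.0, 137.5], [-4.9, 2.1, 136.4]] [ 62  86 112]
297 [[-68.4, -3.5, 218.9], [-67.7, 0.2, 218.1], [-66.6, 3.9, 216.6]] [ 12  60 128]
303 [[-69.3, -3.5, 213.2], [-70.9, 0.2, 215.3], [-69.4, 3.9, 213.3]] [  0 116 244]
309 [[-172.1, -5.7, 336.9], [-172.5, 0.5, 337.4], [-173.2, 6.7, 338.2]] [200 221 231]
```

View pics/overz.png

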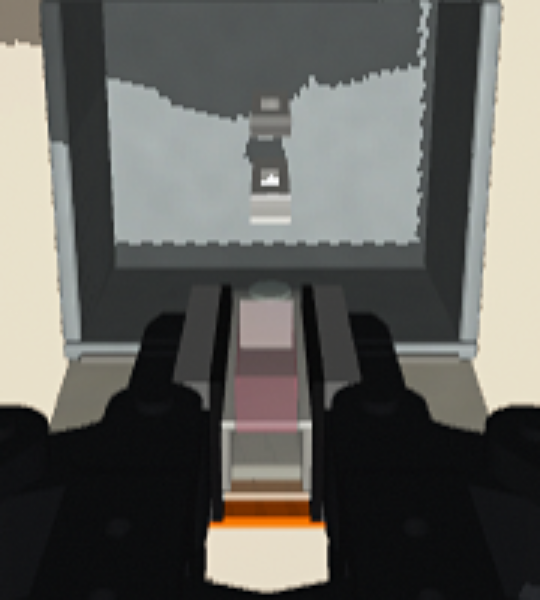

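The crop shows the cell upright in the pads, with the pink sample at about (249,263). The saddle cheeks are at about (250,168) and (250,197). I'll get the relative offset from this same view.

```bash
python3 - <<'E'
from h import *
f=np.load('pics/over.npz');d=f['d']; m=vision.camera_model('wrist'); T=np.array(m['tool_from_camera']); v,u=np.mgrid[:384,:512]
Q=np.stack([(u-m['cx'])/m['fx']*d,(v-m['cy'])/m['fy']*d,d],-1)@T[:3,:3].T+T[:3,3]
for vv in range(158,208,1): print(vv,[Q[vv,uu].round(1).tolist() for uu in (246,254)])
for vv in (168,166,199,200):
  r=np.where((Q[vv,:,2]<300)&(abs(u[vv]-250)<20))[0]; print(vv,r.min(),r.max(),Q[vv,r.min()].round(1),Q[vv,r.max()].round(1))
# side walls inner x and far wall
for vv in (180,190,210): 
  r=np.where(abs(Q[vv,:,2]-267)<5)[0]; r=r[(r>170)&(r<330)]; print(vv,r.min(),r.max(),Q[vv,r.min()].round(1),Q[vv,r.max()].round(1))
E
```

```text
158 [[17.7, -2.7, 329.5], [17.7, 5.5, 329.2]]
159 [[17.0, -2.7, 327.6], [16.7, 5.6, 329.3]]
160 [[16.7, -2.7, 323.4], [16.5, 5.5, 324.1]]
161 [[16.6, -2.6, 318.0], [16.8, 5.3, 317.3]]
162 [[16.5, -2.6, 313.2], [16.6, 5.3, 313.1]]
163 [[16.6, -2.5, 307.6], [16.7, 5.1, 307.0]]
164 [[16.6, -2.5, 302.7], [16.6, 5.1, 302.6]]
165 [[16.7, -2.5, 297.5], [16.4, 5.0, 298.7]]
166 [[16.4, -2.4, 294.2], [16.6, 4.9, 293.2]]
167 [[16.6, -2.4, 288.7], [16.6, 4.8, 288.5]]
168 [[17.7, -2.3, 279.2], [17.9, 4.6, 278.2]]
169 [[17.2, -2.3, 277.4], [16.8, 4.6, 278.9]]
170 [[16.2, -2.3, 277.8], [16.2, 4.6, 278.0]]
171 [[15.4, -2.3, 277.5], [15.3, 4.6, 277.6]]
172 [[13.9, -2.3, 280.2], [14.1, 4.6, 279.3]]
173 [[12.7, -2.3, 281.4], [12.8, 4.7, 280.8]]
174 [[11.5, -2.4, 282.6], [11.6, 4.7, 282.1]]
175 [[-0.2, -2.8, 328.9], [-0.4, 5.7, 329.8]]
176 [[-1.7, -2.8, 330.6], [-1.6, 5.7, 330.1]]
177 [[-2.5, -2.8, 329.2], [-2.2, 5.6, 328.2]]
178 [[-3.3, -2.8, 328.1], [-3.6, 5.7, 329.4]]
179 [[-4.8, -2.8, 330.1], [-5.2, 5.7, 331.7]]
180 [[-5.9, -2.8, 329.8], [-5.7, 5.7, 329.1]]
181 [[-7.2, -2.8, 330.9], [-6.7, 5.7, 329.
[... 880 characters left out ...]
6]]
201 [[-12.1, -2.4, 278.1], [-12.0, 4.8, 277.6]]
202 [[-13.1, -2.4, 278.3], [-12.8, 4.8, 277.3]]
203 [[-14.3, -2.4, 278.8], [-14.0, 4.8, 278.2]]
204 [[-32.6, -2.8, 329.7], [-32.6, 5.8, 329.6]]
205 [[-34.0, -2.8, 330.6], [-34.2, 5.8, 330.9]]
206 [[-35.0, -2.8, 329.9], [-35.2, 5.8, 330.6]]
207 [[-36.0, -2.8, 329.5], [-35.4, 5.8, 327.9]]
168 243 256 [ 17.9  -4.9 278. ] [ 17.9   6.3 278.2]
166 244 256 [ 16.6  -4.3 293.1] [ 16.3   6.8 294.4]
199 243 256 [-10.4  -5.1 278.6] [-10.7   6.6 279.4]
200 243 260 [-11.6  -5.1 279.5] [69.7 -0.2 30.6]
180 177 323 [  9.7 -60.1 268.1] [ 10.   62.  266.8]
190 177 322 [  1.2 -60.6 267.5] [  1.1  62.  267.8]
210 179 321 [-16.6 -59.9 267. ] [-16.8  62.3 267.5]
```

```bash
python3 - <<'E'
from h import *
f=np.load('pics/over.npz');d=f['d']; m=vision.camera_model('wrist'); T=np.array(m['tool_from_camera']); v,u=np.mgrid[:384,:512]
Q=np.stack([(u-m['cx'])/m['fx']*d,(v-m['cy'])/m['fy']*d,d],-1)@T[:3,:3].T+T[:3,3]
c=[];w=[]
for vv in range(172,244):
  ok=(abs(Q[vv,:,2]-267)<5); r=np.where(ok)[0]; r=r[(r>165)&(r<335)]
  a,b=r.min(),r.max(); px=Q[vv,b,1]-Q[vv,b-1,1]
  c.append((Q[vv,a,1]+Q[vv,b,1])/2); w.append((Q[vv,b,1]-Q[vv,a,1])+px)
print('chamber y centre',np.mean(c),np.median(c),np.mean(c[:20]),np.mean(c[-20:]),'width',np.mean(w))
c=[]
for vv in list(range(196,204))+list(range(169,175)):
  r=np.where(Q[vv,:,2]<290)[0]; r=r[abs(r-250)<12]; c.append((Q[vv,r.min(),1]+Q[vv,r.max(),1])/2)
print('cheek',np.mean(c),c[0:3])
# rim inner edges subpixel via gray gradient; cell edges
g=cv2.cvtColor(f['p'],cv2.COLOR_BGR2GRAY).astype(float)
for vv in (222,228,234,240,246): print(vv,g[vv,228:272].astype(int).tolist())
for vv in (197,199,201): print(vv,g[vv,238:262].astype(int).tolist())
E
```

```text
chamber y centre 0.8677957854422061 0.8186360487334046 0.7911574229827026 0.9187978115689001 width 123.37451653597734
cheek 0.34403243194278577 [np.float64(1.2051234060657574), np.float64(-2.2187580553451913), np.float64(1.186724445420971)]
222 [51, 50, 50, 51, 49, 51, 49, 49, 50, 49, 50, 50, 50, 50, 49, 49, 50, 49, 49, 49, 49, 49, 49, 48, 50, 50, 50, 50, 49, 49, 50, 49, 50, 50, 49, 49, 49, 50, 48, 48, 49, 50, 50, 50]
228 [63, 63, 63, 64, 66, 27, 8, 9, 9, 53, 79, 77, 74, 73, 73, 85, 103, 105, 100, 94, 86, 85, 85, 85, 95, 93, 107, 112, 99, 72, 76, 79, 46, 6, 8, 9, 36, 66, 63, 64, 64, 64, 64, 63]
234 [62, 63, 64, 65, 42, 7, 10, 10, 7, 69, 94, 85, 164, 160, 158, 158, 158, 158, 158, 158, 157, 158, 159, 158, 159, 158, 157, 158, 161, 131, 89, 95, 62, 3, 10, 11, 10, 42, 66, 64, 64, 63, 63, 64]
240 [63, 64, 65, 59, 5, 9, 9, 6, 23, 101, 97, 77, 165, 160, 160, 160, 159, 159, 159, 158, 159, 159, 159, 159, 159, 159, 159, 160, 162, 119, 86, 97, 101, 22, 7, 10, 9, 9, 59, 65, 63, 64, 63, 62]
246 [63, 63, 66, 13, 9, 11, 9, 7, 88, 101, 99, 72, 91, 102, 102, 102, 102, 102, 101, 102, 101, 100, 102, 102, 102, 102, 102, 102, 104, 89, 80, 100, 101, 75, 2, 8, 11, 10, 13, 67, 64, 63, 63, 63]
197 [171, 171, 170, 170, 170, 173, 176, 176, 175, 174, 175, 175, 175, 174, 175, 175, 175, 175, 174, 170, 171, 171, 171, 172]
199 [169, 169, 170, 170, 170, 171, 170, 171, 170, 170, 172, 170, 171, 170, 171, 170, 171, 171, 171, 171, 173, 172, 173, 172]
201 [168, 168, 170, 169, 169, 169, 167, 166, 166, 166, 166, 167, 167, 166, 166, 167, 167, 166, 168, 170, 171, 172, 171, 170]
```

```bash
python3 -m creep '[[255,[0.0088,0.0032,0.2],[0,0,0]],[255,[0.0088,0.0032,0.34],[0,0,0]],[255,[0.0088,0.0032,0.366],[0,0,0]],[255,[0.0088,0.0032,0.366],[0,0,0]],[255,[0.0088,0.0032,0.366],[0,0,0]]]'; python3 look.py low; python3 - <<'E'
from h import *
f=np.load('pics/low.npz');d=f['d']; m=vision.camera_model('wrist'); T=np.array(m['tool_from_camera']); v,u=np.mgrid[:384,:512]
Q=np.stack([(u-m['cx'])/m['fx']*d,(v-m['cy'])/m['fy']*d,d],-1)@T[:3,:3].T+T[:3,3]
cv2.imwrite('pics/lowz.png',cv2.resize(f['p'][130:310,170:330],None,fx=5,fy=3.3))
for vv in range(176,246,4): print(vv,Q[vv,249].round(1),Q[vv,244].round(1))
for vv in range(200,236,4): r=np.where(Q[vv,:,2]<200)[0]; r=r[abs(r-250)<22]; print(vv,len(r) and (r.min(),r.max(),Q[vv,r.min()].round(1),Q[vv,r.max()].round(1)))
E
```

```text
time_s: 14.58
position: [564.7, 172.1, 248.3]
orientation: [0.001, 0.615, 0.789, 0.001]
force: [0.2, -0.6, 0.0]
opening: 12.4
14.575 [564.7 172.1 248.3] yaw 14.16
176 [1.980e+01 2.000e-01 2.401e+02] [ 20.1  -3.5 239. ]
180 [1.71e+01 2.00e-01 2.39e+02] [ 17.2  -3.5 238.6]
184 [1.410e+01 2.000e-01 2.389e+02] [ 13.8  -3.5 240. ]
188 [1.260e+01 2.000e-01 2.332e+02] [ 12.9  -3.4 232.1]
192 [1.220e+01 2.000e-01 2.242e+02] [ 12.3  -3.3 224. ]
196 [9.600e+00 2.000e-01 2.234e+02] [  9.4  -3.3 224.1]
200 [1.280e+01 1.000e-01 2.047e+02] [ 12.9  -3.  204.4]
204 [1.250e+01 1.000e-01 1.977e+02] [ 12.4  -2.9 198.1]
208 [1.320e+01 1.000e-01 1.887e+02] [ 12.9  -2.8 189.6]
212 [1.050e+01 1.000e-01 1.895e+02] [ 10.2  -2.8 190.3]
216 [-1.130e+01  2.000e-01  2.392e+02] [-11.7  -3.6 240.2]
220 [-1.140e+01  2.000e-01  2.312e+02] [-11.2  -3.5 230.9]
224 [-1.160e+01  2.000e-01  2.241e+02] [-11.6  -3.4 224.2]
228 [5.600e+00 1.000e-01 1.777e+02] [  5.6  -2.6 177.7]
232 [5.600e+00 1.000e-01 1.724e+02] [  5.7  -2.6 172.3]
236 [5.900e+00 1.000e-01 1.669e+02] [  6.1  -2.5 166.5]
240 [5.400e+00 1.000e-01 1.633e+02] [  5.6  -2.4 162.8]
244 [4.900e+00 1.000e-01 1.599e+02] [  5.9  -2.3 158. ]
200 0
204 (np.int64(237), np.int64(256), array([ 12.7,  -7.1, 197.3]), array([ 12.9,   4.3, 196.8]))
208 (np.int64(236), np.int64(270), array([ 13.3,  -7.3, 188.6]), array([69.7, -0.2, 30.6]))
212 (np.int64(236), np.int64(262), array([ 10.4,  -7.4, 189.6]), array([69.7, -0.2, 30.6]))
216 0
220 0
224 (np.int64(229), np.int64(271), array([ 11.6, -10.1, 169. ]), array([ 10.7,  11.5, 171.1]))
228 (np.int64(229), np.int64(271), array([ 11.8,  -9.8, 163.6]), array([ 11.6,  10.9, 163.9]))
232 (np.int64(229), np.int64(271), array([ 12.2,  -9.4, 157.9]), array([ 11.7,  10.6, 159. ]))
```

View pics/lowz.png

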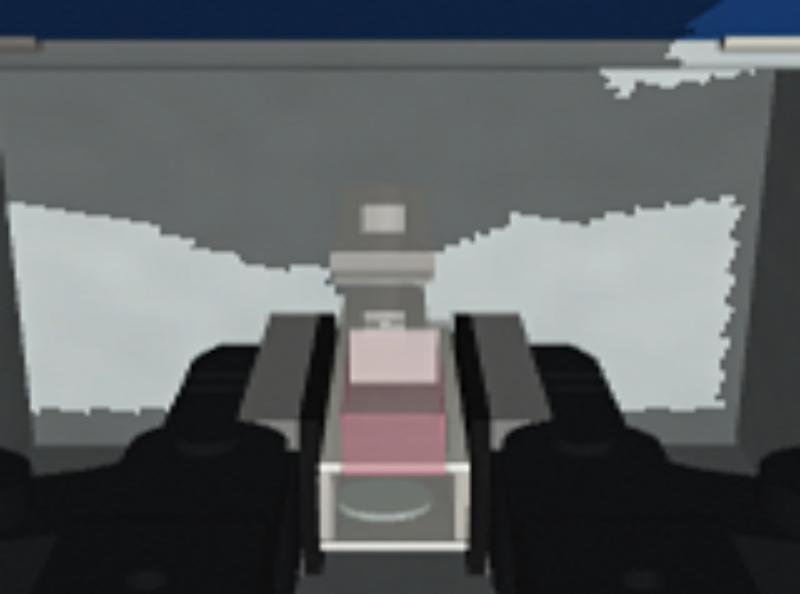

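The crop shows the +y cheek top at u≈236–257, v≈208, and the cell centred at u≈248.5. The tool has to shift about -1.8 mm in x and -1.1 mm in y, which agrees with the measured TCP error. I'll refine it to subpixel.

```bash
python3 - <<'E'
from h import *
f=np.load('pics/low.npz'); g=cv2.cvtColor(f['p'],cv2.COLOR_BGR2GRAY).astype(int)
for vv in (204,206,208,209,210,211,212): print(vv,g[vv,230:264].tolist())
for vv in (240,250,260): print(vv,g[vv,228:272].tolist())
E
python3 -m creep '[[255,[-0.0072,-0.0042,0],[0,0,0]],[255,[-0.0072,-0.0042,0],[0,0,0]],[255,[-0.0072,-0.0042,0],[0,0,0]]]'; python3 mv.py 564.0 170.85 248 14.2;python3 mv.py 564.0 170.85 248 14.2
```

```text
204 [103, 103, 103, 103, 103, 103, 103, 104, 104, 103, 104, 104, 104, 104, 105, 106, 108, 108, 108, 107, 102, 101, 101, 102, 102, 103, 103, 101, 100, 166, 162, 160, 201, 199]
206 [102, 103, 104, 102, 102, 101, 131, 142, 142, 141, 142, 141, 142, 142, 143, 145, 146, 147, 145, 144, 139, 140, 143, 142, 140, 140, 148, 162, 159, 201, 197, 197, 197, 196]
208 [102, 102, 102, 101, 100, 98, 166, 163, 161, 161, 162, 161, 161, 161, 161, 162, 161, 161, 161, 161, 162, 161, 161, 162, 161, 160, 160, 198, 197, 196, 195, 196, 196, 196]
209 [97, 97, 96, 97, 99, 97, 165, 162, 162, 161, 162, 161, 162, 161, 160, 161, 162, 161, 162, 161, 161, 161, 161, 161, 161, 160, 160, 198, 196, 195, 196, 195, 194, 196]
210 [160, 160, 160, 161, 92, 94, 166, 163, 162, 162, 162, 162, 162, 162, 162, 162, 162, 162, 162, 162, 162, 162, 163, 163, 162, 161, 160, 198, 195, 195, 196, 196, 195, 196]
211 [197, 196, 197, 199, 158, 160, 153, 153, 154, 153, 153, 153, 154, 153, 154, 152, 153, 153, 153, 153, 152, 153, 153, 153, 152, 152, 150, 198, 195, 195, 195, 196, 195, 196]
212 [193, 193, 193, 193, 196, 199, 126, 133, 134, 133, 134,
[... 281 characters left out ...]
0, 16, 13, 11, 74, 80, 79, 77, 78, 78]
250 [78, 80, 52, 11, 13, 14, 10, 24, 131, 125, 114, 96, 102, 102, 102, 101, 105, 105, 104, 104, 102, 103, 105, 104, 105, 105, 105, 105, 105, 106, 95, 125, 124, 129, 22, 11, 13, 13, 11, 43, 81, 78, 77, 77]
260 [130, 104, 18, 25, 26, 21, 22, 130, 129, 124, 127, 132, 131, 131, 132, 132, 133, 131, 132, 133, 133, 132, 134, 133, 133, 134, 134, 134, 133, 133, 142, 110, 129, 131, 130, 15, 20, 26, 25, 21, 105, 131, 130, 115]
time_s: 15.0
position: [563.4, 170.3, 246.7]
orientation: [0.0, 0.614, 0.789, 0.0]
force: [0.3, -1.5, -1.3]
opening: 12.2
shift [0.0013, 0.003, -0.0053] turn [0.0001, -0.0, -0.0002]
shift [0.0013, 0.003, -0.0053] turn [0.0001, -0.0, -0.0002]
```

```bash
cat > off.py <<'E'
import sys
from h import *
f=np.load(f'pics/{sys.argv[1]}.npz');d=f['d']; m=vision.camera_model('wrist'); T=np.array(m['tool_from_camera']); v,u=np.mgrid[:384,:512]
Q=np.stack([(u-m['cx'])/m['fx']*d,(v-m['cy'])/m['fy']*d,d],-1)@T[:3,:3].T+T[:3,3]
g=cv2.cvtColor(f['p'],cv2.COLOR_BGR2GRAY).astype(int)
for vv in range(198,216,1): print(vv,Q[vv,246].round(1),g[vv,230:264].tolist())
for vv in range(220,250,4): print(vv,Q[vv,249].round(1))
E
python3 look.py low2; python3 off.py low2
```

```text
15.0 [563.4 170.3 246.7] yaw 14.18
198 [ 14.4  -1.7 203.9] [104, 103, 104, 104, 104, 103, 102, 103, 103, 101, 103, 104, 105, 103, 102, 130, 150, 149, 151, 154, 156, 156, 152, 145, 105, 103, 103, 104, 104, 104, 103, 103, 104, 103]
199 [ 14.6  -1.7 201.3] [104, 105, 104, 105, 104, 104, 103, 103, 104, 102, 102, 104, 104, 103, 103, 111, 111, 110, 110, 113, 114, 115, 114, 111, 100, 103, 103, 104, 104, 103, 102, 102, 103, 104]
200 [ 14.   -1.7 201.2] [105, 105, 104, 104, 103, 104, 104, 104, 103, 103, 102, 104, 104, 104, 103, 103, 103, 103, 104, 105, 107, 108, 106, 104, 102, 102, 102, 105, 104, 103, 102, 101, 103, 104]
201 [ 14.4  -1.7 197.9] [104, 103, 104, 103, 103, 103, 103, 103, 104, 103, 103, 104, 105, 104, 104, 103, 104, 105, 105, 107, 108, 109, 108, 106, 103, 102, 104, 104, 104, 104, 101, 101, 103, 102]
202 [ 14.3  -1.7 196.4] [104, 104, 104, 104, 104, 103, 103, 102, 104, 103, 104, 104, 104, 104, 103, 103, 105, 105, 105, 106, 108, 109, 108, 105, 102, 101, 103, 103, 104, 104, 103, 102, 103, 103]
203 [ 14.4  -1.6 194.1] [103, 103, 104, 102, 104, 104, 103, 103, 102, 102, 102, 103, 101, 
[... 2017 characters left out ...]
87, 195, 194, 195]
214 [ -9.6  -2.1 239. ] [195, 194, 193, 192, 192, 193, 192, 197, 89, 93, 142, 142, 142, 142, 142, 140, 141, 142, 144, 146, 148, 147, 146, 141, 137, 140, 169, 166, 179, 176, 194, 195, 194, 194]
215 [ -9.8  -2.1 237.5] [194, 194, 194, 192, 192, 192, 190, 193, 154, 158, 104, 105, 109, 108, 109, 109, 108, 110, 110, 112, 112, 113, 111, 109, 107, 109, 139, 147, 197, 192, 195, 194, 194, 193]
220 [-1.000e+01  2.000e-01  2.278e+02]
224 [-1.100e+01  2.000e-01  2.228e+02]
228 [5.600e+00 1.000e-01 1.776e+02]
232 [5.800e+00 1.000e-01 1.719e+02]
236 [5.700e+00 1.000e-01 1.672e+02]
240 [5.300e+00 1.000e-01 1.635e+02]
244 [5.800e+00 1.000e-01 1.582e+02]
248 [5.400e+00 1.000e-01 1.548e+02]
```

```bash
python3 -m creep '[[255,[0,0.0025,0.015],[0,0,0]],[255,[0,0.0025,0.038],[0,0,0]],[255,[0,0.0025,0.038],[0,0,0]],[255,[0,0.0025,0.038],[0,0,0]]]'|egrep 'pos|for'; python3 look.py low3; python3 off.py low3
```

```text
position: [564.0, 170.5, 236.9]
force: [0.1, -1.0, 0.7]
15.55 [564.  170.5 236.9] yaw 14.18
198 [ 11.5  -1.8 212.8] [104, 104, 104, 104, 104, 102, 103, 102, 101, 102, 104, 104, 103, 102, 116, 175, 172, 174, 177, 179, 179, 177, 168, 150, 99, 104, 104, 105, 103, 104, 104, 104, 105, 104]
199 [ 10.9  -1.8 212.7] [104, 104, 104, 104, 104, 103, 104, 104, 103, 103, 104, 104, 104, 102, 116, 175, 171, 173, 177, 180, 179, 176, 169, 149, 100, 104, 104, 105, 104, 104, 103, 104, 104, 104]
200 [ 10.2  -1.8 212.7] [104, 104, 104, 103, 104, 103, 103, 102, 102, 102, 104, 104, 104, 102, 115, 175, 172, 174, 176, 179, 179, 176, 169, 149, 98, 103, 104, 104, 104, 103, 103, 103, 106, 103]
201 [  9.7  -1.8 212.2] [104, 104, 103, 104, 105, 103, 103, 103, 101, 103, 104, 104, 104, 103, 116, 174, 172, 174, 177, 181, 179, 177, 170, 150, 96, 104, 105, 104, 105, 104, 104, 103, 103, 104]
202 [  8.6  -1.8 213.4] [105, 103, 105, 104, 104, 103, 103, 104, 102, 103, 105, 104, 104, 103, 116, 176, 175, 177, 181, 183, 182, 179, 172, 150, 98, 104, 104, 104, 104, 103, 103, 102, 104, 104]
203 [ 14.3  -1.7 194.4] [104, 103, 10
[... 2069 characters left out ...]
 161, 161, 159, 199, 199, 197]
214 [ 14.3  -1.5 176.2] [102, 103, 102, 102, 102, 101, 100, 98, 167, 163, 162, 162, 162, 162, 161, 162, 162, 162, 162, 162, 161, 162, 163, 161, 162, 162, 162, 163, 161, 161, 180, 196, 195, 195]
215 [ 13.4  -1.5 177.2] [102, 102, 101, 102, 102, 101, 101, 98, 168, 164, 163, 163, 163, 163, 163, 163, 163, 163, 163, 163, 163, 162, 163, 163, 163, 165, 164, 164, 164, 162, 179, 195, 195, 194]
220 [-9.400e+00  2.000e-01  2.263e+02]
224 [-9.500e+00  2.000e-01  2.193e+02]
228 [5.800e+00 1.000e-01 1.772e+02]
232 [5.400e+00 1.000e-01 1.729e+02]
236 [5.300e+00 1.000e-01 1.681e+02]
240 [5.600e+00 1.000e-01 1.629e+02]
244 [5.200e+00 1.000e-01 1.594e+02]
248 [  5.5   0.  154.6]
```

```bash
python3 -m creep '[[255,[0,0.0006,0.02],[0,0,0]],[255,[0,0.0006,0.04],[0,0,0]],[255,[0,0.0006,0.06],[0,0,0]],[255,[0,0.0006,0.06],[0,0,0]]]'|egrep 'pos|for'
```

```text
position: [563.9, 170.5, 221.4]
force: [-0.7, 0.2, -0.9]
```

```bash
python3 -m creep '[[255,[0,0,0.04],[0,0,0]],[255,[0,0,0.08],[0,0,0]],[255,[0,0,0.105],[0,0,0]],[255,[0,0,0.112],[0,0,0]],[255,[0,0,0.112],[0,0,0]]]'|egrep 'pos|for';python3 -m creep '[[255,[0,0,0.006],[0,0,0]],[255,[0,0,0.006],[0,0,0]]]'|egrep 'pos|for'
```

```text
position: [564.1, 170.5, 193.9]
force: [-1.1, 0.1, -0.6]
position: [564.1, 170.5, 192.6]
force: [0.1, -0.3, -0.3]
```

```bash
for i in 1 2 ; do python3 -m creep '[[255,[0,0,0.005],[0,0,0]],[255,[0,0,0.005],[0,0,0]]]'|egrep 'pos|for'; done;  python3 -m creep '[[255,[0,0,0.004],[0,0,0]],[255,[0,0,0.004],[0,0,0]]]'|egrep 'pos|for'
```

```text
position: [564.1, 170.5, 191.2]
force: [0.2, -1.1, -0.2]
position: [564.1, 170.5, 189.9]
force: [-0.4, 0.2, -0.4]
position: [564.2, 170.5, 189.2]
force: [-2.1, -0.4, 2.0]
```

```bash
python3 -m creep '[[235,[0,0,0],[0,0,0]],[190,[0,0,0],[0,0,0]],[140,[0,0,0],[0,0,0]],[140,[0,0,0],[0,0,0]],[140,[0,0,0],[0,0,0]],[140,[0,0,-0.1],[0,0,0]],[140,[0,0,-0.3],[0,0,0]],[140,[0,0,-0.5],[0,0,0]]]'; python3 -m creep '[[140,[0,0,-0.1],[0,0,0]],[140,[0,0,-0.1],[0,0,0]]]'|egrep 'pos|open'; python3 look.py placed; python3 - <<'E'
from h import *
f=np.load('pics/placed.npz');d=f['d']; P=cloud('wrist',d,dict(position=f['pos'],orientation=f['ori']))
th=np.radians(14.2);c,s=np.cos(th),np.sin(th); X=P[...,0]*c+P[...,1]*s-588.25;Y=-P[...,0]*s+P[...,1]*c-26.4;Z=P[...,2]
m=(Z>48)&(Z<56)&(abs(X)<15)&(abs(Y)<8.5); print(m.sum(),cv2.minAreaRect(np.c_[X[m],Y[m]].astype(np.float32)))
ys,xs=np.nonzero(m); u=int(xs.mean()); print(u)
for v in range(ys.min()-16,ys.max()+14,2): print(v,X[v,u].round(1),Y[v,u].round(1),Z[v,u].round(0))
cv2.imwrite('pics/placedz.png',cv2.resize(f['p'][60:280,170:330],None,fx=3.6,fy=2.7))
E
```

```text
time_s: 18.73
position: [563.9, 170.4, 315.2]
orientation: [-0.0, 0.614, 0.789, -0.0]
force: [0.4, 1.4, 0.6]
opening: 38.5
position: [564.7, 170.5, 341.2]
opening: 38.6
18.975 [564.7 170.5 341.2] yaw 14.18
117 ((0.16448450088500977, 0.2720365524291992), (12.922842979431152, 11.994954109191895), 89.94393920898438)
246
162 -0.4 15.0 16.0
164 -0.4 14.5 24.0
166 -0.4 12.4 23.0
168 -0.3 15.0 46.0
170 -0.2 16.3 61.0
172 -0.2 14.4 60.0
174 -0.2 12.0 58.0
176 -0.3 9.5 55.0
178 -0.3 6.4 49.0
180 -0.3 5.4 53.0
182 -0.3 -0.2 39.0
184 -0.4 -2.1 39.0
186 -0.4 -4.4 38.0
188 -0.3 -5.2 42.0
190 -0.3 -5.0 50.0
192 -0.3 -5.9 53.0
194 -0.3 -9.2 49.0
196 -0.3 -9.4 54.0
198 -0.3 -10.6 57.0
200 -0.3 -12.3 57.0
202 -0.3 -13.5 60.0
204 -0.3 -15.9 58.0
```

View pics/placedz.png

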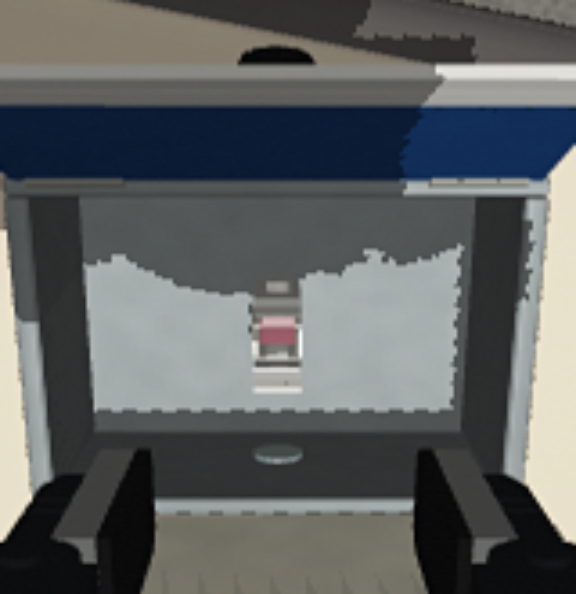

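The cell stands in the saddle, offset about (0.2, 0.2) mm with yaw matching. The cheeks and the pink top are visible at crop (278,335). Both leaves are still open. Next I'll swing the blue leaf from outside, 32 mm off centre to clear its knob.

```bash
python3 -m creep '[[255,[0.15,-0.05,0],[0,0,0]],[255,[0.4,-0.132,0],[0,0,0]],[255,[0.5,-0.132,0],[0,0,0]],[255,[0.5,-0.132,0],[0,0,0]],[255,[0.5,-0.132,0.15],[0,0,0]],[255,[0.5,-0.132,0.252],[0,0,0]],[255,[0.5,-0.132,0.252],[0,0,0]],[255,[0.5,-0.132,0.252],[0,0,0]]]'; cat > cc.py <<'E'
from h import *
o=ctrl.get_obs(); th=np.radians(14.2); d=np.array(o['position'])-[563.8,169.9,0]
print('X %.1f Y %.1f tip %.1f'%(d[0]*np.cos(th)+d[1]*np.sin(th),-d[0]*np.sin(th)+d[1]*np.cos(th),d[2]-173.4),'F',o['force'].round(1),o['time_s'],o['opening'].round(1))
E
python3 cc.py
```

```text
time_s: 20.02
position: [502.0, 283.0, 276.5]
orientation: [0.0, 0.615, 0.789, -0.0]
force: [-0.7, -0.1, -1.0]
opening: -0.0Traceback (most recent call last):
  File "cc.py", line 3, in <module>
    print('X %.1f Y %.1f tip %.1f'%(d[0]*np.cos(th)+d[1]*np.sin(th),-d[0]*np.sin(th)+d[1]*np.cos(th),d[2]-173.4),'F',o['force'].round(1),o['time_s'],o['opening'].round(1))
                                                                                                                                                     ^^^^^^^^^^^^^^^^^^
AttributeError: 'float' object has no attribute 'round'
```

```bash
sed -i "s/,o\['opening'\].round(1)//" cc.py; python3 -m creep '[[255,[-0.06,0,-0.01],[0,0,0]],[255,[-0.1,0,-0.02],[0,0,0]],[255,[-0.13,0,-0.02],[0,0,0]],[255,[-0.16,0,-0.02],[0,0,0]],[255,[-0.19,0,-0.02],[0,0,0]],[255,[-0.21,0,-0.02],[0,0,0]],[255,[-0.24,0,-0.02],[0,0,0]],[255,[-0.27,0,-0.02],[0,0,0]]]' >/dev/null; python3 cc.py
```

```text
X -32.6 Y 57.5 tip 107.4 F [-0.6  2.2 -0.9] 21.025
```

```bash
python3 -m creep '[[255,[-0.022,0,0],[0,0,0]],[255,[-0.058,0,0.016],[0,0,0]],[255,[-0.094,0,0.042],[0,0,0]],[255,[-0.114,0,0.074],[0,0,0]],[255,[-0.13,0,0.098],[0,0,0]],[255,[-0.13,0,0.098],[0,0,0]]]' >/dev/null; python3 cc.py;  python3 -m creep '[[255,[0,0,0.01],[0,0,0]],[255,[0,0,0.016],[0,0,0]],[255,[0,0,0.016],[0,0,0]]]' >/dev/null; python3 cc.py
```

```text
X -32.8 Y 25.1 tip 82.4 F [ 0.3 -0.2  0.3] 21.775
X -32.5 Y 25.7 tip 79.1 F [ 0.1 -0.1 -0.1] 22.15
```

```bash
for i in 1 2; do python3 -m creep '[[255,[0,0,0.005],[0,0,0]],[255,[0,0,0.005],[0,0,0]]]' >/dev/null; python3 cc.py; done; python3 -c "
from h import *
p,d=vision.camera('side'); cv2.imwrite('pics/s1.png',cv2.resize(p[100:220,150:290],None,fx=5,fy=5))"
```

```text
X -32.5 Y 25.6 tip 78.1 F [-1.1 -0.1  4.2] 22.4
X -32.4 Y 25.4 tip 77.9 F [-7.2 -2.8 16.1] 22.65
```

View pics/s1.png

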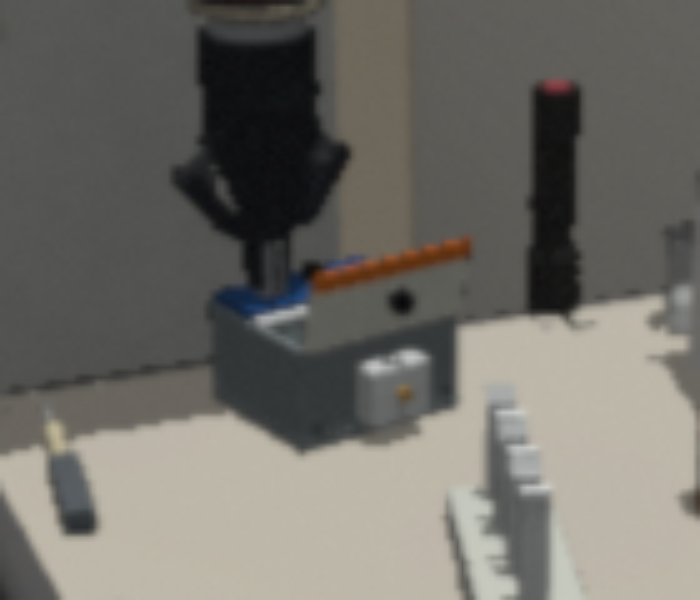

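The blue leaf lies flat under the fingertips, with 16 N contact at 78 mm height, while the white leaf stands open. Next is the white leaf, from its -y side.

```bash
python3 -m creep '[[255,[0,0,-0.15],[0,0,0]],[255,[0,0,-0.34],[0,0,0]],[255,[-0.15,0,-0.34],[0,0,0]],[255,[-0.4,0,-0.34],[0,0,0]],[255,[-0.62,0,-0.34],[0,0,0]],[255,[-0.62,0,-0.34],[0,0,0]]]' >/dev/null; python3 cc.py; python3 look.py bl; python3 - <<'E'
from h import *
f=np.load('pics/bl.npz');P=cloud('wrist',f['d'],dict(position=f['pos'],orientation=f['ori'])); th=np.radians(14.2);c,s=np.cos(th),np.sin(th)
X=P[...,0]*c+P[...,1]*s-588.25;Y=-P[...,0]*s+P[...,1]*c-26.4;Z=P[...,2]
for y in (40,30,20,12,5,0,-5): 
    m=(abs(Y-y)<2)&(abs(abs(X)-40)<12)&(Z>0); print(y,m.sum(),np.median(Z[m]).round(1) if m.any() else None)
h=cv2.cvtColor(f['p'],cv2.COLOR_BGR2HSV); k=(cv2.inRange(h,(5,150,120),(18,255,255))>0)&(Z>80)
print('orange',k.sum(),np.nanmedian(Y[k]),np.nanmedian(Z[k]),np.nanmax(Z[k]))
E
```

```text
X -33.5 Y -134.5 tip 161.9 F [-0.   0.7 -0.1] 23.45
23.45 [564.4  31.3 335.3] yaw 13.74
40 0 None
30 0 None
20 0 None
12 0 None
5 499 72.3
0 691 72.9
-5 664 72.9
orange 1062 -71.85768961478281 123.64973820318716 126.05010262785547
```

```bash
python3 -m creep '[[255,[0,0,0.15],[0,0,0]],[255,[0,0,0.226],[0,0,0]],[255,[0.05,0,0.226],[0,0,0]],[255,[0.13,0,0.226],[0,0,0]],[255,[0.16,0,0.22],[0,0,0]],[255,[0.19,0,0.22],[0,0,0]],[255,[0.22,0,0.22],[0,0,0]],[255,[0.25,0,0.22],[0,0,0]]]' >/dev/null; python3 cc.py
```

```text
X -32.4 Y -67.2 tip 107.0 F [ 1.7 -2.8  2.5] 24.5
```

```bash
python3 -m creep '[[255,[0.027,0,0.002],[0,0,0]],[255,[0.053,0,0.006],[0,0,0]],[255,[0.085,0,0.024],[0,0,0]],[255,[0.117,0,0.048],[0,0,0]],[255,[0.141,0,0.076],[0,0,0]],[255,[0.153,0,0.096],[0,0,0]],[255,[0.153,0,0.112],[0,0,0]],[255,[0.153,0,0.112],[0,0,0]]]' >/dev/null; python3 cc.py; for i in 1 2; do python3 -m creep '[[255,[0,0,0.005],[0,0,0]],[255,[0,0,0.005],[0,0,0]]]' >/dev/null; python3 cc.py; done
```

```text
X -32.7 Y -28.5 tip 78.3 F [ 0.3  0.6 -0.2] 25.5
X -32.6 Y -28.8 tip 78.0 F [-5.7  0.1 11.3] 25.75
X -32.6 Y -28.9 tip 77.8 F [-9.5 -2.  24.4] 26.0
```

```bash
python3 -m creep '[[255,[0,0,-0.1],[0,0,0]],[255,[0,0,-0.3],[0,0,0]],[255,[0.05,0.1,-0.5],[0,0,0]],[255,[0.05,0.13,-0.6],[0,0,0]],[255,[0.05,0.13,-0.6],[0,0,0]],[255,[0.05,0.13,-0.6],[0,0,0]]]' >/dev/null; python3 cc.py; python3 look.py fin; python3 - <<'E'
from h import *
f=np.load('pics/fin.npz');P=cloud('wrist',f['d'],dict(position=f['pos'],orientation=f['ori'])); th=np.radians(14.2);c,s=np.cos(th),np.sin(th)
X=P[...,0]*c+P[...,1]*s-588.25;Y=-P[...,0]*s+P[...,1]*c-26.4;Z=P[...,2]
for y in (50,40,30,20,12,6,0,-5,-15,-25,-35,-45): 
    print(y,[(m.sum(),np.median(Z[m]).round(1)) if (m:=(abs(Y-y)<2)&(abs(X-x)<12)&(Z>0)).any() else None for x in(-40,40)])
p,d=vision.camera('top'); 
cv2.imwrite('pics/final.png',np.hstack([cv2.resize(f['p'][90:270,160:340],None,fx=2.2,fy=2.2),cv2.resize(p[150:270,180:360],(396,396))]))
E
```

```text
X -0.5 Y -16.5 tip 224.9 F [-0.1  0.1 -0.4] 26.75
26.75 [567.3 153.8 398.3] yaw 14.15
50 [(np.int64(124), np.float64(78.0)), (np.int64(128), np.float64(77.9))]
40 [(np.int64(99), np.float64(78.1)), (np.int64(100), np.float64(78.1))]
30 [(np.int64(100), np.float64(78.1)), (np.int64(98), np.float64(78.0))]
20 [(np.int64(98), np.float64(78.1)), (np.int64(96), np.float64(78.2))]
12 [(np.int64(96), np.float64(78.0)), (np.int64(98), np.float64(78.1))]
6 [(np.int64(95), np.float64(78.0)), (np.int64(97), np.float64(77.9))]
0 [(np.int64(113), np.float64(78.0)), (np.int64(117), np.float64(78.0))]
-5 [(np.int64(5447), np.float64(300.2)), (np.int64(5639), np.float64(301.5))]
-15 [(np.int64(657), np.float64(298.3)), (np.int64(641), np.float64(298.7))]
-25 [(np.int64(741), np.float64(283.4)), (np.int64(721), np.float64(283.3))]
-35 [(np.int64(78), np.float64(78.3)), (np.int64(83), np.float64(78.2))]
-45 [(np.int64(77), np.float64(78.2)), (np.int64(76), np.float64(78.3))]
```

View pics/final.png

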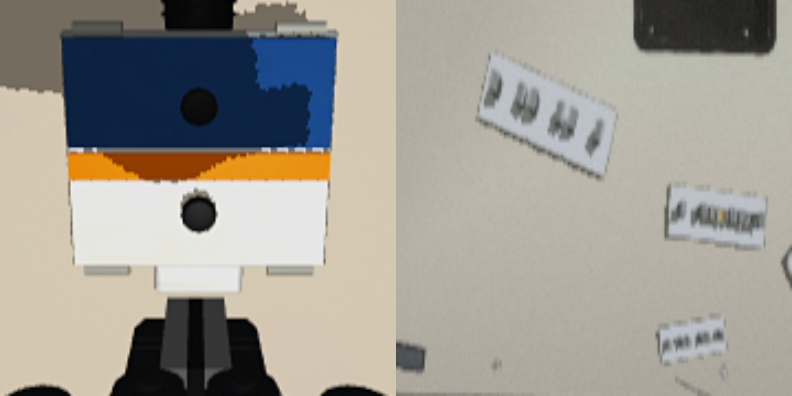

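Both leaves are flat at 78 mm over their whole length, with the orange flange over the blue tongue. The yellow and empty cells are still in the rack. I'm handing in.

```bash
python3 -c "
from bench import ctrl
print(ctrl.hand_in())"
```

```text
the job is handed in; nothing more can be done
None
```

The job is done and handed in, at about 27 s of the 72 s allowed.

**What I did**
- I took the pink cell from the middle-sized rack by its clear faces, stood it upright on the bare bench and let go.
- I took it again by its frosted sides and stood it in the saddle.
- I shut the blue leaf first, fully down while the white leaf was still open, then the white leaf over it.

**What the last checks showed**
- **Cell:** measured in the saddle before the leaves went down, it was about 0.2 mm off centre between the cheeks. Its faces were square to the light path within the measurement. It is out of sight now, so I could not check it again after closing.
- **Blue leaf:** its tongue measured about 73 mm high before the white leaf went down; shut it should be 73.5 mm.
- **Both leaves:** each outer face lies at about 78 mm, which is the shut height, and the orange flange laps the blue tongue. My depth readings over the middle of the white leaf were blocked by the gripper, so I judged that part from the picture.
- **Other things:** the yellow cell is visible in its slot, and the empty one appears to be there too. I did not check the bottle, timer and marker one by one, but no move went near them.
- **Forces:** the largest wrist force I read was about 26 N, and the robot ended clear of everything.

No check failed. The arm's position readings wandered by 1–2 mm, so I corrected with close wrist views before lowering the cell between the cheeks.

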